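Clamp a carton of slides in the bench fixture

TASK

Push the carton of slides along the channel of the clamping fixture with the fingertips until it is fully home against the end stop, then push the toggle clamp's handle forward over its dead point until it snaps into lock, so that the rubber foot clamps the carton against the rail. Only push: do not lift the carton, and leave the other things on the table where they are.

Things in the scene. Friction and masses are not known exactly. Their poses are not given: they have to be found in the camera images.
- fixture: clamping fixture fixed to the table: aluminium plate 8 mm thick with channel, nest and toggle clamp. Origin on the table under the nest's centre; x points along the channel to the end stop, y to the tall rail, z up. Plate spans x -115 to +55, y -136 to +36 mm. Clamp stands on the -y side: two cheeks (x within 12, y -105 to -59 mm) reaching 48 mm above the table
- stop (a point): middle of the inner face of the end stop, 20 mm above the table; the stop rises 24 mm above the plate and is 51 mm wide (y)
- rail (a point): middle of the inner face of the tall rail (faces fixture -y), 20 mm above the table; it rises 24 mm above the plate, 84 mm long (x -43 to +41 mm). Before it, low lips 5 mm above the plate guide the carton: channel faces at fixture y = +14 and -20 mm, so the carton has 6 mm of side play
- nest (a point): centre of the nest on the plate's upper face, 8 mm above the table, axes as the fixture's: the underside of the carton is here when it is home and clamped against the rail
- carton: carton of microscope slides, a closed block 78 mm long (its x), 28 mm wide (y), 20 mm tall, about 90 g, lying loose in the channel 45 to 68 mm short of home. Origin at the centre of its underside; x is along the channel within a few degrees and points to the end stop. It slides easily (under 1 N); within 3 mm of the stop counts as home
- clamp_handle (a joint): toggle handle angle, rad. 0: open, leaning 0.70 rad back from upright (to fixture -y). Grows as it swings in the fixture's y-z plane towards carton and rail: upright 0.70, dead point 0.95, locked on its stop 1.50 (leaning 0.80 forward over the nest). Before 0.95 a spring throws it back, past it the spring snaps it into lock by itself. Takes up to 10 N square to it, 60 mm from the pivot, plus rubbing
- handle_pivot (a point): the handle's pivot axis (parallel to the fixture's x), 38 mm above the table, 82 mm from the nest centre towards fixture -y
- handle_tip (a point): free end of the handle, 100 mm from the pivot; the outer 56 mm are a round black grip about 18 mm thick
- clamp_foot: round rubber foot of the clamp, 12 mm across and 8 mm long, its axis along fixture y, 20 mm above the table, facing the middle of the nest. Origin at the middle of its back face. The handle drives it 19 mm towards the rail; it is sprung (2 N/mm) and presses a carton that is home with about 7 N when locked
- vial: brown glass stain vial with a dark cap, 27 mm across, 61 mm tall, standing beyond the fixture; to be left alone; origin at the centre of its underside
- dropper_bottle: brown dropper bottle with a rubber teat, 31 mm across, 86 mm tall, standing beyond the fixture; to be left alone; origin at the centre of its underside
- glass_slides: loose stack of bare glass slides, 77 x 28 x 10 mm, lying on the table left of the fixture (not the carton); to be left alone; origin at the centre of its underside
- petri: petri dish, 64 mm across, 14 mm tall, left of the fixture; to be left alone; origin at the centre of its underside
- jar: brown jar with white lid, 45 mm across, 55 mm tall, on the clamp side of the fixture; to be left alone; origin at the centre of its underside
- tape: roll of tape lying flat, 92 mm across, 48 mm tall, left of the fixture; to be left alone; origin at the centre of its underside
- bung: rubber bung lying on its side, 15 x 28 mm, left of the fixture; to be left alone
There are look-alikes about, which are no part of the job. What is shaped like the carton but pink or purple is not meant.

How it is judged:
By the outcome, as a careful person would: the job done as asked, in the order asked, and still so for the second after the job is handed in, with the robot touching nothing.
It also fails if it takes over 45 s, if anything falls off the work surface, if the arm or the gripper's body presses on something with over 40 N, if the wrist force passes 120 N, or if a joint passes its speed limit or range.

ROBOT

A 6-joint arm with a two-finger parallel gripper is mounted at the origin on a cart in front of the work surface, level with it; the furniture and walls round the work are solid. World frame = base frame: x ahead of the robot, y to its left, z up, the work surface at z = 0. Lengths are in m, angles in rad, forces in N, time in s.
With the tool pointing down it reaches from about 0.4 to 0.825 m from the base axis. Payload 7 kg.
Tool frame: the origin (TCP) lies at the very end of the fingers, on their centre line; the grasp point (between the pads) lies 19 mm behind it; z points along the fingers, y is the line along which they close (so a half turn about z gives the same grasp; the last joint's range is limited). The gripper opens to 88 mm and grips with 3 to 60 N. Pads are 19 mm wide; open, the fingers measure 130 mm over their backs; the gripper's body (78 mm by 193 mm) begins 47 mm behind the grasp point.
Start: joints at [-0.953, 0.359, 0.012, 0, -1.224, -0.288], TCP at [0.219, -0.639, 0.227] pointing down, gripper open.
Joint ranges: [-3.07, 3.07], [-1.43, 2.12], [-1.02, 1.25], [-3.03, 1.67], [-3.05, -0], [-3.03, 3.03]. Speed limits (rad/s): [2.39, 2.39, 3.01, 3.14, 3.14, 3.14].

INTERFACE

Orientations are given as a unit quaternion [w, x, y, z].
In Python, from workcell import bot gives the robot as it stands.
- The arm moves only by the shell command python3 -m inch 'ROWS'. ROWS is JSON, a list of rows, each an object of numbers: "gripper": the finger opening in mm, from 0 to 87.6; "tx", "ty", "tz": the shift along the world's x, y, z in mm; "ax", "ay", "az": the turn, a rotation vector about the world's x, y, z in degrees. In form: [{"gripper": .., "tx": .., "ty": .., "tz": .., "ax": .., "ay": .., "az": ..}, ...]. A call has 1 to 12 rows; each row is the pose to reach, as a shift and turn from the pose commanded when the call began; what a row does not reach only later rows make up. A row lasts 1/12 s, in which the tool goes at most 41.7 mm and 7.16 degrees, less where a joint would pass 70% of its speed; a pose out of reach is approached as far as the arm can. A call with a gripper value outside its range is refused whole. The fingers move at their own pace and stop on an object; the grip force is fixed at half the most. Time passes only in rows, so rows that repeat a pose let the fingers close. It gives the time, the measured TCP pose, the force, the opening and the grip force at its end, in the units of the state.
- bot.sense(): the state, without advancing time (a new reading comes with each control period).
- bot.capture(name): name is "scene" or "side" or "wrist"; returns the picture (384x512x3 uint8, red, green, blue); there is no depth.
- bot.camera_info(name): a dict with "fx", "fy", "cx", "cy" (pixels), "distortion" ([k1, k2, p1, p2, k3] as OpenCV has them; the pictures are not rectified), "origin" and "rotation" of the camera in the world. Camera axes: x right, y down, z forward; pixel columns grow to the right and rows downward; lengths in m; the calibration is good to about 2 mm. A picture is of the moment at which its call begins: read the wrist's pose just before it. camera_info takes no time and is no camera call; for the wrist camera it gives the pose at the moment of the call.
- bot.finish_job(): hands the job in; it is judged then, once.
The state is a dict: "time": time; "joints": joint angles; "qd": joint speeds; "joint_efforts": joint torques, N m; "position": TCP position; "orientation": TCP orientation; "contact_force": force on the tool from outside, world axes, zero at the start; "wrist_torque": the same for the moment, N m; "finger_gap": finger opening in m; "grasp_force": force on a finger pad.
Only numpy, scipy, OpenCV 4.12 (cv2) and the standard library are available. Lean on these libraries where they do the work, as an engineer would, in place of code of your own. Each camera call takes 0.05 s, during which the arm holds its last target. There are 200 camera calls.

## Working session

There is one attempt and no reset: what is moved stays moved. The work goes in short steps, Python scripts to look and compute and a shell command to move; the robot and the scene stay as the last step left them, time stands still between calls to the robot, and variables do not carry over. Pictures are saved under pics/ and viewed, at most 10 in all, crops included, and the job is handed in when it is done.

```bash
mkdir -p pics; python3 - <<'E'
from workcell import bot
import cv2,numpy as np
s=bot.sense();print({k:np.round(v,3) for k,v in s.items()})
for n in("scene","side"):
    im=bot.capture(n);cv2.imwrite(f"pics/{n}0.png",im[:,:,::-1])
    c=bot.camera_info(n);print(n,{k:np.round(v,3).tolist() for k,v in c.items()})
a=cv2.imread("pics/scene0.png");b=cv2.imread("pics/side0.png")
cv2.imwrite("pics/s0.png",cv2.resize(a,(800,600)));cv2.imwrite("pics/d0.png",cv2.resize(b,(800,600)))
E
```

```text
{'time': np.float64(0.0), 'joints': array([-0.953,  0.359,  0.011, -0.   , -1.224, -0.288]), 'qd': array([ 0.   ,  0.001,  0.001,  0.001, -0.   ,  0.001]), 'joint_efforts': array([-1.0000e-03, -5.8272e+01,  2.9305e+01,  6.9980e+00,  7.0000e-03,
       -0.0000e+00]), 'position': array([ 0.218, -0.638,  0.226]), 'orientation': array([-0.   , -0.164,  0.986,  0.001]), 'contact_force': array([0.777, 0.034, 0.951]), 'wrist_torque': array([-0.014, -0.032, -0.029]), 'grasp_force': np.float64(0.0), 'finger_gap': np.float64(0.087)}
scene {'fx': 374.201, 'fy': 374.201, 'cx': 257.259, 'cy': 191.431, 'distortion': [0.012, 0.0, 0.0, 0.0, 0.0], 'origin': [0.265, 0.705, 0.627], 'rotation': [0.111, -0.2, 0.87, -0.438]}
side {'fx': 349.795, 'fy': 349.795, 'cx': 252.793, 'cy': 191.349, 'distortion': [-0.104, 0.0, 0.0, 0.0, 0.0], 'origin': [0.219, 0.694, 0.751], 'rotation': [0.102, -0.235, 0.881, -0.399]}
```

View pics/s0.png

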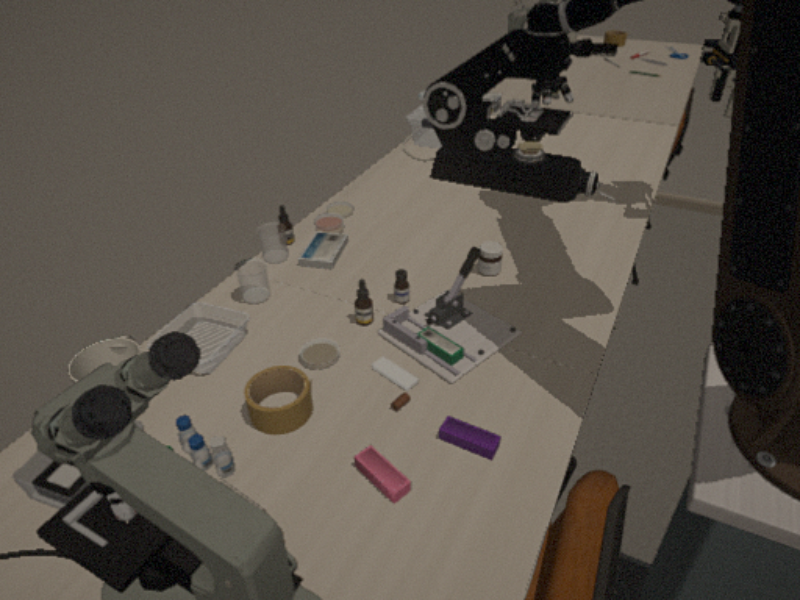

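View pics/d0.png

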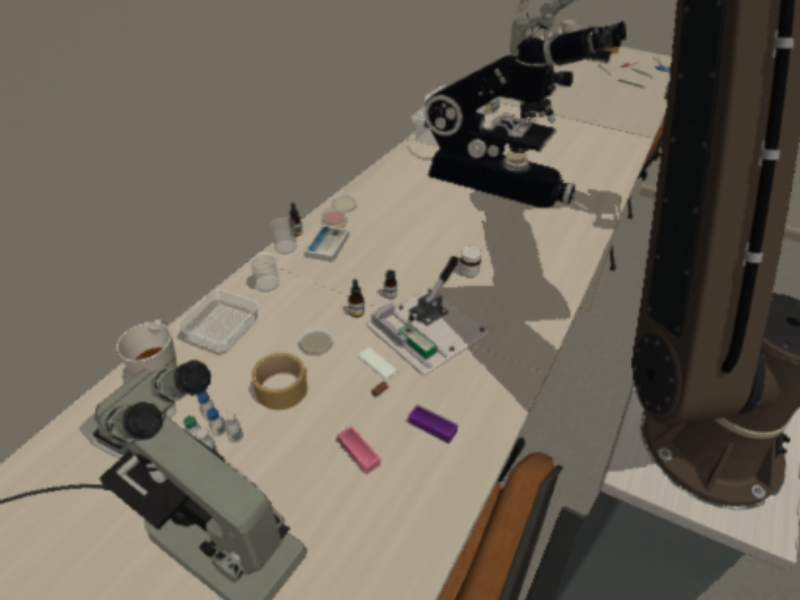

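The green carton with the white label is at (440,345) in the 800-wide scene view and (418,340) in the side view, lying in the fixture's channel. Look-alikes are the purple block (470,437), the pink block (382,472) and the white glass slides (395,373). I choose the green one in the channel. The black clamp handle is at about (470,268). Next I'll take a close crop and a rough localisation.

```bash
cat > h.py <<'E'
from workcell import bot
import cv2,numpy as np
from scipy.spatial.transform import Rotation as R
def rot(q): return R.from_quat([q[1],q[2],q[3],q[0]]).as_matrix()
def ray(c,px):
    K=np.array([[c["fx"],0,c["cx"]],[0,c["fy"],c["cy"]],[0,0,1]])
    p=cv2.undistortPoints(np.array(px,float).reshape(-1,1,2),K,np.array(c["distortion"])).reshape(-1,2)
    return np.c_[p,np.ones(len(p))]@rot(c["rotation"]).T
def plane(c,px,z):
    d=ray(c,px);o=np.array(c["origin"]);return o+d*((z-o[2])/d[:,2])[:,None]
def proj(c,P):
    K=np.array([[c["fx"],0,c["cx"]],[0,c["fy"],c["cy"]],[0,0,1]])
    M=rot(c["rotation"]).T
    return cv2.projectPoints(np.atleast_2d(P).astype(float),cv2.Rodrigues(M)[0],-M@np.array(c["origin"]),K,np.array(c["distortion"]))[0].reshape(-1,2)
def green(im):
    h=cv2.cvtColor(im,cv2.COLOR_RGB2HSV);return cv2.inRange(h,(45,90,30),(90,255,255))
E
python3 - <<'E'
from h import *
c=bot.camera_info("scene")
print(plane(c,np.array([[440,345],[378,333],[455,378],[520,330],[480,247],[370,322],[400,302],[490,272]])*.64,0.01).round(3))
im=cv2.imread("pics/scene0.png")[140:250,220:345]
cv2.imwrite("pics/c0.png",cv2.resize(im,None,fx=6,fy=5.4,interpolation=cv2.INTER_CUBIC))
w=bot.camera_info("wrist");print(w)
E
```

```text
[[ 0.537  0.043  0.01 ]
 [ 0.642  0.059  0.01 ]
 [ 0.487  0.103  0.01 ]
 [ 0.433 -0.048  0.01 ]
 [ 0.584 -0.269  0.01 ]
 [ 0.668  0.039  0.01 ]
 [ 0.647 -0.033  0.01 ]
 [ 0.536 -0.191  0.01 ]]
{'fx': 283.7726501523972, 'fy': 283.7726501523972, 'cx': 255.53743899289694, 'cy': 191.4825930776801, 'distortion': array([-0.00181119,  0.        ,  0.        ,  0.        ,  0.        ]), 'origin': array([ 0.13905468, -0.66696804,  0.38190679]), 'rotation': array([0.091004  , 0.57470757, 0.80321747, 0.12755854])}
```

View pics/c0.png

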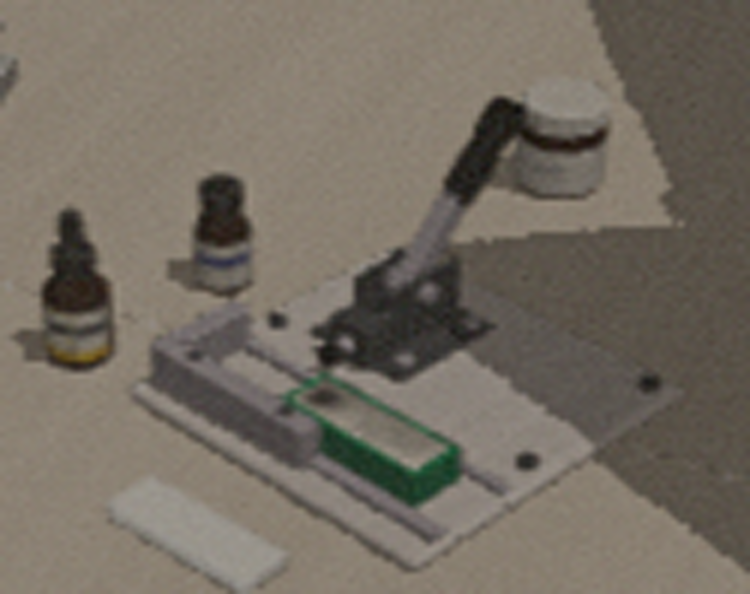

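The crop confirms it: the green carton with the white label lies in the channel, its near end at crop (435,480) and the end stop at upper left (200,330). The handle leans back towards the jar. I'll check the black microscope's position before sweeping across.

```bash
python3 - <<'E'
from h import *
c=bot.camera_info("scene")
print("microscope base",plane(c,np.array([[432,178],[580,198],[600,185]])*.64,0.0).round(3))
print("dropper,vial,jar",plane(c,np.array([[365,322],[402,301],[489,272]])*.64,0.0).round(3))
E
```

```text
microscope base [[ 0.815 -0.548  0.   ]
 [ 0.454 -0.589  0.   ]
 [ 0.426 -0.678  0.   ]]
dropper,vial,jar [[ 0.682  0.032  0.   ]
 [ 0.652 -0.05   0.   ]
 [ 0.542 -0.205  0.   ]]
```

```bash
python3 -m inch '[{"gripper":0,"tx":30,"ty":100,"tz":30},{"gripper":0,"tx":80,"ty":310,"tz":30,"az":20},{"gripper":0,"tx":80,"ty":310,"tz":30,"az":20},{"gripper":0,"tx":80,"ty":310,"tz":30,"az":30},{"gripper":0,"tx":80,"ty":310,"tz":30,"az":54},{"gripper":0,"tx":80,"ty":310,"tz":30,"az":54},{"gripper":0,"tx":80,"ty":310,"tz":30,"az":54},{"gripper":0,"tx":80,"ty":310,"tz":30,"az":54},{"gripper":0,"tx":200,"ty":500,"tz":30,"az":54},{"gripper":0,"tx":200,"ty":500,"tz":30,"az":54},{"gripper":0,"tx":200,"ty":500,"tz":30,"az":54},{"gripper":0,"tx":200,"ty":500,"tz":30,"az":54}]'
```

```text
$[0]: bad value
```

```bash
python3 -m inch '[{"gripper":0,"tx":30,"ty":100,"tz":30,"ax":0,"ay":0,"az":0},{"gripper":0,"tx":80,"ty":310,"tz":30,"ax":0,"ay":0,"az":20},{"gripper":0,"tx":80,"ty":310,"tz":30,"ax":0,"ay":0,"az":20},{"gripper":0,"tx":80,"ty":310,"tz":30,"ax":0,"ay":0,"az":30},{"gripper":0,"tx":80,"ty":310,"tz":30,"ax":0,"ay":0,"az":54},{"gripper":0,"tx":80,"ty":310,"tz":30,"ax":0,"ay":0,"az":54},{"gripper":0,"tx":80,"ty":310,"tz":30,"ax":0,"ay":0,"az":54},{"gripper":0,"tx":80,"ty":310,"tz":30,"ax":0,"ay":0,"az":54},{"gripper":0,"tx":200,"ty":500,"tz":30,"ax":0,"ay":0,"az":54},{"gripper":0,"tx":200,"ty":500,"tz":30,"ax":0,"ay":0,"az":54},{"gripper":0,"tx":200,"ty":500,"tz":30,"ax":0,"ay":0,"az":54},{"gripper":0,"tx":200,"ty":500,"tz":30,"ax":0,"ay":0,"az":54}]'
```

```text
time: 1.1
position: [0.3878, -0.1857, 0.2568]
orientation: [0.0, -0.594, 0.804, -0.0]
contact_force: [1.2, -0.3, 0.6]
finger_gap: 0.0131
grasp_force: 0.0
```

```bash
python3 -m inch '[{"gripper":0,"tx":150,"ty":240,"tz":-40,"ax":0,"ay":0,"az":0},{"gripper":0,"tx":150,"ty":240,"tz":-40,"ax":0,"ay":0,"az":0},{"gripper":0,"tx":150,"ty":240,"tz":-40,"ax":0,"ay":0,"az":0},{"gripper":0,"tx":150,"ty":240,"tz":-40,"ax":0,"ay":0,"az":0},{"gripper":0,"tx":150,"ty":240,"tz":-40,"ax":0,"ay":0,"az":0},{"gripper":0,"tx":150,"ty":240,"tz":-40,"ax":0,"ay":0,"az":0},{"gripper":0,"tx":150,"ty":240,"tz":-40,"ax":0,"ay":0,"az":0},{"gripper":0,"tx":150,"ty":240,"tz":-40,"ax":0,"ay":0,"az":0},{"gripper":0,"tx":150,"ty":240,"tz":-40,"ax":0,"ay":0,"az":0},{"gripper":0,"tx":150,"ty":240,"tz":-40,"ax":0,"ay":0,"az":0}]'; python3 - <<'E'
from h import *
c=bot.camera_info("wrist");np.save("w1.npy",c,allow_pickle=True)
im=bot.capture("wrist");cv2.imwrite("pics/w1.png",im[:,:,::-1])
cv2.imwrite("pics/w1b.png",cv2.resize(im[:,:,::-1],(800,600)));print(bot.sense()["position"],c["origin"],rot(c["rotation"])[:,2])
E
```

```text
time: 1.93
position: [0.5371, 0.0523, 0.216]
orientation: [-0.001, -0.594, 0.804, 0.0]
contact_force: [-0.2, -0.9, 0.1]
finger_gap: 0.0005
grasp_force: 0.0
[0.53704078 0.05182595 0.21639171] [ 0.51278724 -0.02941139  0.37223013] [ 0.09067513  0.29394007 -0.95151314]
```

View pics/w1b.png

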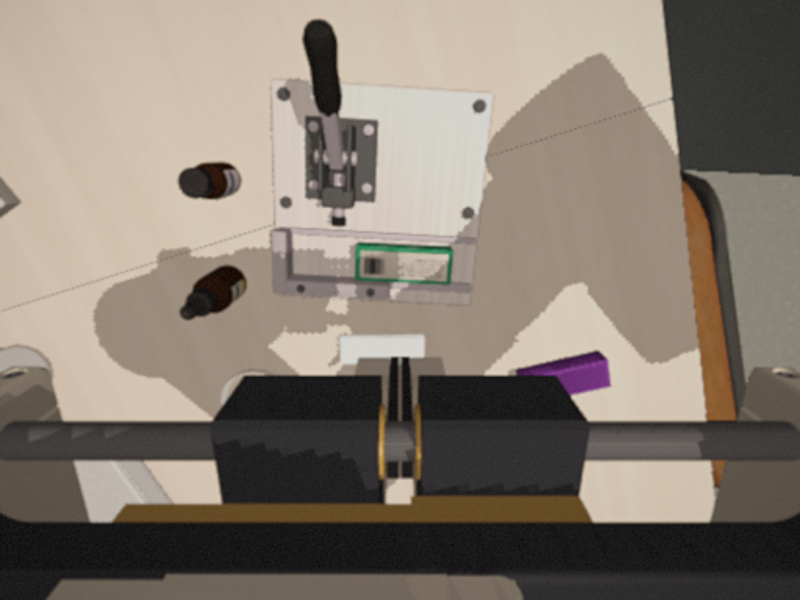

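The wrist view shows plate corners at about (273,80), (492,93), (470,305) and (273,298), the green carton at (357–452, 244–283), and the handle tip at (319,30). The end stop is on the left at x≈282. Fitting the fixture pose now.

```bash
cat >> h.py <<'E'
def fit(F,W):
    F=np.array(F,float);W=np.array(W,float)
    f=F-F.mean(0);w=W-W.mean(0)
    a=np.arctan2((f[:,0]*w[:,1]-f[:,1]*w[:,0]).sum(),(f*w).sum())
    r=np.array([[np.cos(a),-np.sin(a)],[np.sin(a),np.cos(a)]]);t=W.mean(0)-r@F.mean(0)
    return a,t,r,((F@r.T+t)-W)
E
python3 - <<'E'
from h import *
c=np.load("w1.npy",allow_pickle=True).item();im=cv2.imread("pics/w1.png")[:,:,::-1].copy()
px=np.array([[273,80],[492,93],[470,305],[273,298]])*.64
g=cv2.cvtColor(im,cv2.COLOR_RGB2GRAY)
sp=cv2.cornerSubPix(g,px.astype(np.float32).reshape(-1,1,2).copy(),(4,4),(-1,-1),(3,40,.01)).reshape(-1,2)
print((sp/.64).round(1))
W=plane(c,px,.008)[:,:2]*1e3
F=[[55,-136],[-115,-136],[-115,36],[55,36]]
a,t,r,e=fit(F,W);print("yaw",np.degrees(a),"t",t,"res",e.round(1))
m=green(im);k=max(cv2.findContours(m,0,1)[0],key=cv2.contourArea)
b=cv2.boxPoints(cv2.minAreaRect(k));print((b/.64).round())
P=plane(c,b,.028)[:,:2]*1e3;print("carton corners fixture",((P-t)@r).round(1))
for q,z in(([319,30],.114),([325,105],.07)): print("handle",((plane(c,np.array([q])*.64,z)[:,:2]*1e3-t)@r).round(1))
for n,q in(("scene","s"),("side","d")):
    cc=bot.camera_info(n); 
    F3=np.c_[np.array(F)@r.T+t,np.full(4,8)]/1e3; print(n,(proj(cc,F3)/.64).round(1).tolist())
E
```

```text
[[273.   80. ]
 [492.   93. ]
 [468.1 304.2]
 [272.2 292. ]]
yaw -20.40013226840455 t [585.96239905  35.35623464] res [[ 3.3 -2.7]
 [-2.3 -0.2]
 [ 0.3  3. ]
 [-1.2 -0.1]]
[[355. 280.]
 [356. 243.]
 [452. 247.]
 [450. 283.]]
carton corners fixture [[-15.5  10.3]
 [-15.8 -19.5]
 [-91.1 -20.9]
 [-92.7   9. ]]
handle [[  -1.4 -145.1]]
handle [[   2.3 -113.9]]
scene [[446.9, 287.8], [521.8, 329.9], [451.0, 380.8], [376.3, 329.5]]
side [[428.4, 286.1], [487.5, 329.7], [421.7, 372.8], [363.7, 321.9]]
```

```bash
python3 -m inch '[{"gripper":0,"tx":-35,"ty":11,"tz":0,"ax":0,"ay":0,"az":-3.3},{"gripper":0,"tx":-67,"ty":22,"tz":-20,"ax":0,"ay":0,"az":-3.3},{"gripper":0,"tx":-67,"ty":22,"tz":-60,"ax":0,"ay":0,"az":-3.3},{"gripper":0,"tx":-67,"ty":22,"tz":-100,"ax":0,"ay":0,"az":-3.3},{"gripper":0,"tx":-67,"ty":22,"tz":-140,"ax":0,"ay":0,"az":-3.3},{"gripper":0,"tx":-67,"ty":22,"tz":-175,"ax":0,"ay":0,"az":-3.3},{"gripper":0,"tx":-67,"ty":22,"tz":-190,"ax":0,"ay":0,"az":-3.3},{"gripper":0,"tx":-67,"ty":22,"tz":-200,"ax":0,"ay":0,"az":-3.3},{"gripper":0,"tx":-67,"ty":22,"tz":-200,"ax":0,"ay":0,"az":-3.3},{"gripper":0,"tx":-67,"ty":22,"tz":-200,"ax":0,"ay":0,"az":-3.3}]'; python3 - <<'E'
from h import *
c=bot.camera_info("wrist");np.save("w2.npy",c,allow_pickle=True)
im=bot.capture("wrist");cv2.imwrite("pics/w2.png",im[:,:,::-1])
cv2.imwrite("pics/w2b.png",cv2.resize(im[:,:,::-1],(800,600)));p=bot.sense()["position"];print(p,(proj(c,p)/.64).round())
E
```

```text
time: 2.82
position: [0.4704, 0.0734, 0.0169]
orientation: [-0.0, -0.57, 0.821, -0.0]
contact_force: [0.1, 0.0, 0.2]
finger_gap: 0.0001
grasp_force: 0.0
[0.47096671 0.07388259 0.01747199] [[401. 385.]]
```

View pics/w2b.png

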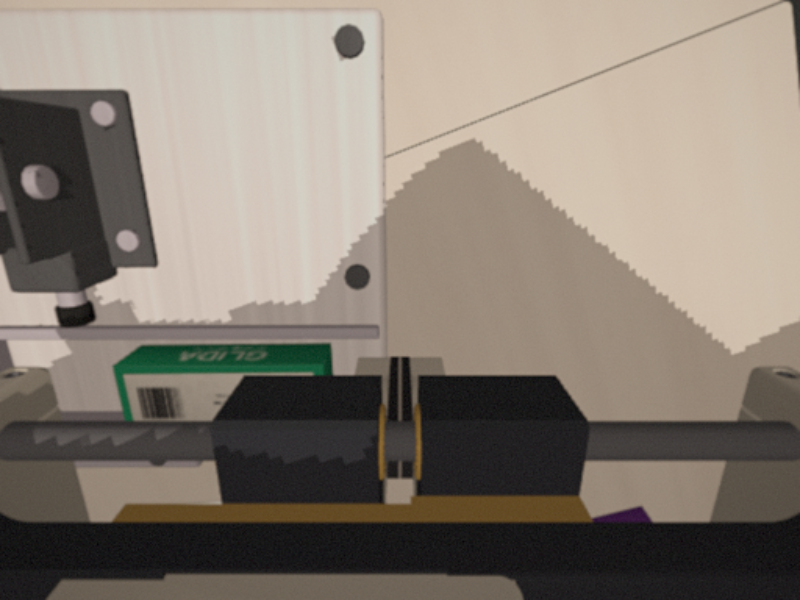

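The closed fingertips span about (355–445, 360), and the carton's near end is at column 332, roughly 8 mm ahead of them. The tool is square to the fixture. Pushing gently.

```bash
python3 -m inch '[{"gripper":0,"tx":4,"ty":-1.5,"tz":0,"ax":0,"ay":0,"az":0},{"gripper":0,"tx":8,"ty":-3,"tz":0,"ax":0,"ay":0,"az":0},{"gripper":0,"tx":12,"ty":-4.5,"tz":0,"ax":0,"ay":0,"az":0},{"gripper":0,"tx":16,"ty":-6,"tz":0,"ax":0,"ay":0,"az":0},{"gripper":0,"tx":21,"ty":-8,"tz":0,"ax":0,"ay":0,"az":0},{"gripper":0,"tx":26,"ty":-9.7,"tz":0,"ax":0,"ay":0,"az":0},{"gripper":0,"tx":31,"ty":-11.5,"tz":0,"ax":0,"ay":0,"az":0},{"gripper":0,"tx":36,"ty":-13.4,"tz":0,"ax":0,"ay":0,"az":0},{"gripper":0,"tx":41,"ty":-15.3,"tz":0,"ax":0,"ay":0,"az":0},{"gripper":0,"tx":46,"ty":-17.2,"tz":0,"ax":0,"ay":0,"az":0},{"gripper":0,"tx":50,"ty":-18.6,"tz":0,"ax":0,"ay":0,"az":0},{"gripper":0,"tx":53,"ty":-19.7,"tz":0,"ax":0,"ay":0,"az":0}]'; python3 - <<'E'
from h import *
c=bot.camera_info("wrist");np.save("w3.npy",c,allow_pickle=True)
im=bot.capture("wrist");cv2.imwrite("pics/w3.png",im[:,:,::-1])
cv2.imwrite("pics/w3b.png",cv2.resize(im[:,:,::-1],(800,600)));s=bot.sense();print(s["position"],s["contact_force"])
E
```

```text
time: 3.87
position: [0.5241, 0.0544, 0.0164]
orientation: [-0.0, -0.571, 0.821, -0.0]
contact_force: [-1.2, -0.1, -0.1]
finger_gap: 0.0007
grasp_force: 0.5
[0.52452702 0.05439113 0.01649439] [0.93726251 1.10606889 1.09628782]
```

View pics/w3b.png

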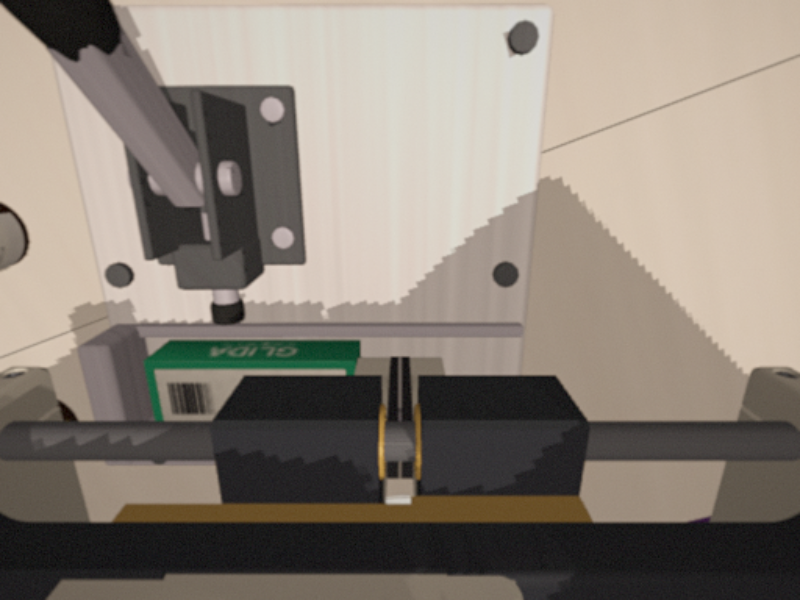

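The fingertips touch the carton's near end (360,355). Its far edge (150,360) is some mm short of the stop, whose inner face is near column 135. Creeping on.

```bash
python3 -m inch '[{"gripper":0,"tx":1.9,"ty":-0.7,"tz":0,"ax":0,"ay":0,"az":0},{"gripper":0,"tx":3.7,"ty":-1.4,"tz":0,"ax":0,"ay":0,"az":0},{"gripper":0,"tx":5.6,"ty":-2.1,"tz":0,"ax":0,"ay":0,"az":0},{"gripper":0,"tx":6.6,"ty":-2.5,"tz":0,"ax":0,"ay":0,"az":0},{"gripper":0,"tx":7.5,"ty":-2.8,"tz":0,"ax":0,"ay":0,"az":0},{"gripper":0,"tx":7.5,"ty":-2.8,"tz":0,"ax":0,"ay":0,"az":0}]'
```

```text
time: 4.42
position: [0.5313, 0.0518, 0.0166]
orientation: [0.0, -0.571, 0.821, -0.0]
contact_force: [0.7, -0.2, 0.3]
finger_gap: 0.0005
grasp_force: 0.0
```

```bash
python3 -m inch '[{"gripper":0,"tx":0.9,"ty":-0.3,"tz":0,"ax":0,"ay":0,"az":0},{"gripper":0,"tx":1.9,"ty":-0.7,"tz":0,"ax":0,"ay":0,"az":0},{"gripper":0,"tx":1.9,"ty":-0.7,"tz":0,"ax":0,"ay":0,"az":0}]'
```

```text
time: 4.67
position: [0.5319, 0.0513, 0.0165]
orientation: [-0.001, -0.571, 0.821, 0.001]
contact_force: [-6.1, 4.6, 3.7]
finger_gap: 0.0005
grasp_force: 3.3
```

The carton is against the stop: about 8 N axially with no further travel. I'll back off, rise and check.

```bash
python3 -m inch '[{"gripper":0,"tx":-7,"ty":2.6,"tz":0,"ax":0,"ay":0,"az":0},{"gripper":0,"tx":-15,"ty":5.6,"tz":0,"ax":0,"ay":0,"az":0},{"gripper":0,"tx":-15,"ty":5.6,"tz":40,"ax":0,"ay":0,"az":0},{"gripper":0,"tx":-15,"ty":5.6,"tz":80,"ax":0,"ay":0,"az":0},{"gripper":0,"tx":-15,"ty":5.6,"tz":120,"ax":0,"ay":0,"az":0},{"gripper":0,"tx":-15,"ty":5.6,"tz":155,"ax":0,"ay":0,"az":0},{"gripper":0,"tx":-15,"ty":5.6,"tz":155,"ax":0,"ay":0,"az":0}]'; python3 - <<'E'
from h import *
c=bot.camera_info("wrist");np.save("w4.npy",c,allow_pickle=True)
im=bot.capture("wrist");cv2.imwrite("pics/w4.png",im[:,:,::-1])
cv2.imwrite("pics/w4b.png",cv2.resize(im[:,:,::-1],(800,600)));s=bot.sense();print(s["position"],s["contact_force"])
E
```

```text
time: 5.25
position: [0.5214, 0.058, 0.1793]
orientation: [0.006, -0.571, 0.821, -0.002]
contact_force: [1.4, 0.7, 1.1]
finger_gap: 0.0003
grasp_force: 0.0
[0.51978417 0.05777322 0.17587384] [-0.25801445 -0.14546172 -1.31511471]
```

View pics/w4b.png

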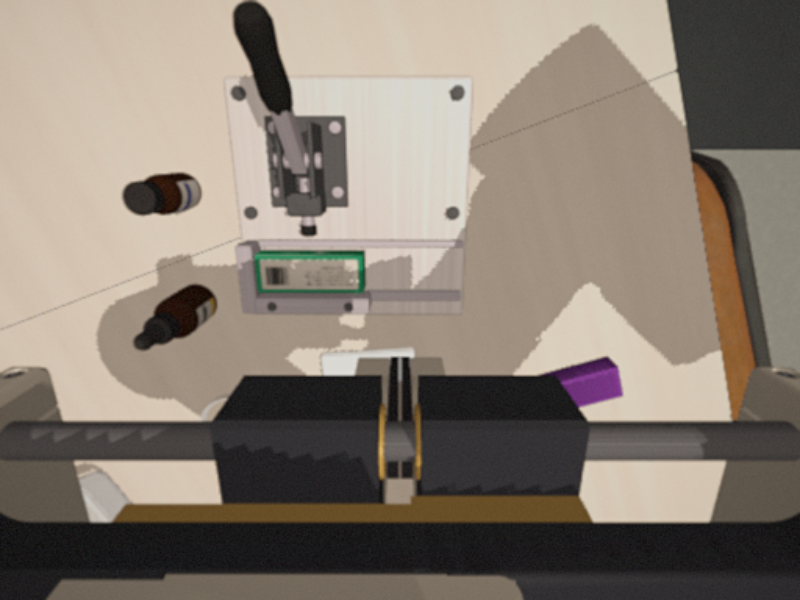

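The carton's far end (255,272) now sits flush with the end stop (column about 255), and everything else is undisturbed. Moving over behind the handle, then down.

```bash
python3 -m inch '[{"gripper":0,"tx":1,"ty":-40,"tz":0,"ax":0,"ay":0,"az":0},{"gripper":0,"tx":4,"ty":-80,"tz":0,"ax":0,"ay":0,"az":0},{"gripper":0,"tx":4,"ty":-120,"tz":0,"ax":0,"ay":0,"az":0},{"gripper":0,"tx":4,"ty":-160,"tz":0,"ax":0,"ay":0,"az":0},{"gripper":0,"tx":4,"ty":-196,"tz":0,"ax":0,"ay":0,"az":0},{"gripper":0,"tx":4,"ty":-196,"tz":0,"ax":0,"ay":0,"az":0},{"gripper":0,"tx":4,"ty":-196,"tz":-30,"ax":0,"ay":0,"az":0},{"gripper":0,"tx":4,"ty":-196,"tz":-60,"ax":0,"ay":0,"az":0},{"gripper":0,"tx":4,"ty":-196,"tz":-80,"ax":0,"ay":0,"az":0},{"gripper":0,"tx":4,"ty":-196,"tz":-80,"ax":0,"ay":0,"az":0}]'; python3 - <<'E'
from h import *
s=bot.sense();p=s["position"][:2]*1e3;a=np.radians(-20.4);r=np.array([[np.cos(a),-np.sin(a)],[np.sin(a),np.cos(a)]])
print(s["position"],(p-[586,35.4])@r)
im=bot.capture("scene")[140:260,200:360];cv2.imwrite("pics/s5.png",cv2.resize(im[:,:,::-1],(800,600),interpolation=cv2.INTER_CUBIC))
E
```

```text
time: 6.13
position: [0.518, -0.1391, 0.0868]
orientation: [-0.003, -0.57, 0.822, 0.002]
contact_force: [-1.3, -0.4, 0.4]
finger_gap: 0.0003
grasp_force: 0.0
[ 0.5180106  -0.13913341  0.08681102] [  -2.88777408 -187.2862308 ]
```

View pics/s5.png

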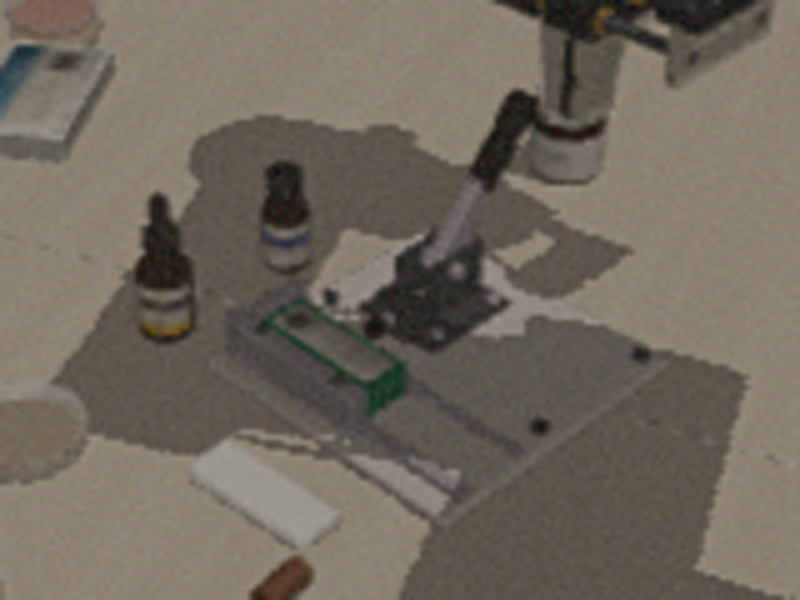

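The fingers stand behind the handle tip at (560,100), with the handle end at (520,105), and the carton is home. Pushing the handle along fixture +y.

```bash
python3 -m inch '[{"gripper":0,"tx":5,"ty":9,"tz":3,"ax":0,"ay":0,"az":0},{"gripper":0,"tx":9,"ty":18,"tz":3,"ax":0,"ay":0,"az":0},{"gripper":0,"tx":12,"ty":26,"tz":3,"ax":0,"ay":0,"az":0},{"gripper":0,"tx":15,"ty":34,"tz":3,"ax":0,"ay":0,"az":0},{"gripper":0,"tx":18,"ty":42,"tz":3,"ax":0,"ay":0,"az":0},{"gripper":0,"tx":21,"ty":50,"tz":3,"ax":0,"ay":0,"az":0},{"gripper":0,"tx":24,"ty":58,"tz":3,"ax":0,"ay":0,"az":0},{"gripper":0,"tx":27,"ty":66,"tz":3,"ax":0,"ay":0,"az":0},{"gripper":0,"tx":30,"ty":74,"tz":3,"ax":0,"ay":0,"az":0},{"gripper":0,"tx":30,"ty":74,"tz":3,"ax":0,"ay":0,"az":0}]'
```

```text
time: 7.02
position: [0.553, -0.0638, 0.0958]
orientation: [0.001, -0.571, 0.821, -0.001]
contact_force: [-0.3, -2.3, 1.3]
finger_gap: 0.0003
grasp_force: 1.3
```

```bash
python3 -m inch '[{"gripper":0,"tx":3,"ty":7,"tz":0,"ax":0,"ay":0,"az":0},{"gripper":0,"tx":6,"ty":14,"tz":0,"ax":0,"ay":0,"az":0},{"gripper":0,"tx":8,"ty":21,"tz":0,"ax":0,"ay":0,"az":0},{"gripper":0,"tx":10,"ty":26,"tz":0,"ax":0,"ay":0,"az":0},{"gripper":0,"tx":10,"ty":26,"tz":0,"ax":0,"ay":0,"az":0}]'; python3 - <<'E'
from h import *
s=bot.sense();p=s["position"][:2]*1e3;a=np.radians(-20.4);r=np.array([[np.cos(a),-np.sin(a)],[np.sin(a),np.cos(a)]])
print(s["position"],(p-[586,35.4])@r)
im=bot.capture("scene")[140:260,200:360];cv2.imwrite("pics/s6.png",cv2.resize(im[:,:,::-1],(800,600),interpolation=cv2.INTER_CUBIC))
E
```

```text
time: 7.43
position: [0.5628, -0.0379, 0.0946]
orientation: [0.001, -0.571, 0.821, -0.0]
contact_force: [0.1, 0.6, -0.1]
finger_gap: 0.0001
grasp_force: 0.0
[ 0.56283134 -0.03791353  0.09459502] [  3.83947784 -76.79139686]
```

View pics/s6.png

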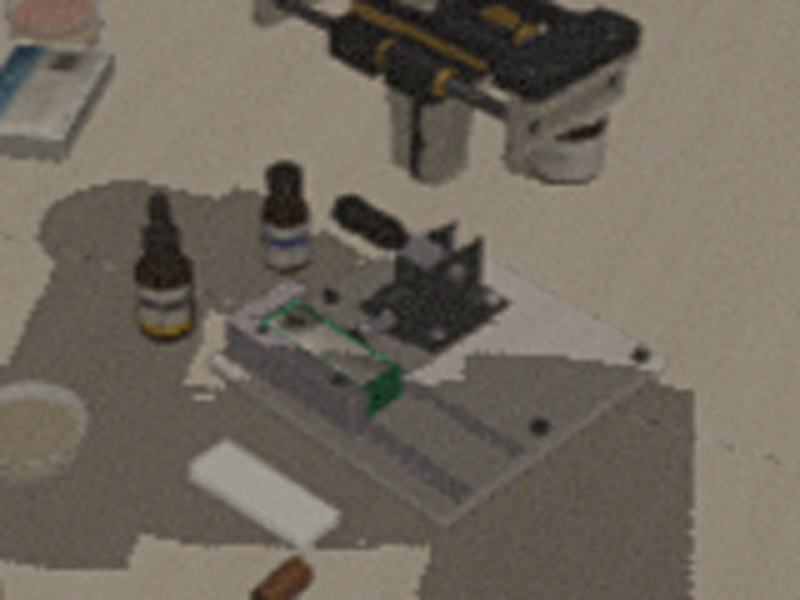

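The handle has snapped forward over the nest (370,220), and the foot (375,325) is out against the carton. Backing off and doing a last check from above.

```bash
python3 -m inch '[{"gripper":0,"tx":-4,"ty":-10,"tz":5,"ax":0,"ay":0,"az":0},{"gripper":0,"tx":-4,"ty":-10,"tz":45,"ax":0,"ay":0,"az":0},{"gripper":0,"tx":-10,"ty":10,"tz":80,"ax":0,"ay":0,"az":0},{"gripper":0,"tx":-20,"ty":50,"tz":90,"ax":0,"ay":0,"az":0},{"gripper":0,"tx":-25,"ty":80,"tz":90,"ax":0,"ay":0,"az":0},{"gripper":0,"tx":-25,"ty":80,"tz":90,"ax":0,"ay":0,"az":0},{"gripper":0,"tx":-25,"ty":80,"tz":90,"ax":0,"ay":0,"az":0}]'; python3 - <<'E'
from h import *
c=bot.camera_info("wrist")
im=bot.capture("wrist");cv2.imwrite("pics/w7.png",im[:,:,::-1]);cv2.imwrite("pics/w7b.png",cv2.resize(im[:256,:,::-1],(800,400)))
print(bot.sense()["contact_force"])
E
```

```text
time: 8.07
position: [0.5367, 0.0415, 0.1852]
orientation: [0.001, -0.572, 0.821, -0.0]
contact_force: [0.3, -0.5, -0.1]
finger_gap: 0.0004
grasp_force: 0.0
[-1.11171376 -1.33257767 -0.72731504]
```

View pics/w7b.png

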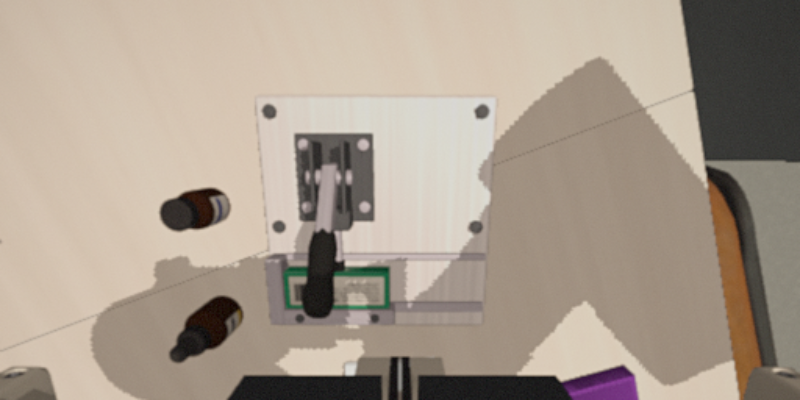

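The carton is flush with the stop (column about 285) and lies against the rail, the handle is locked over the nest, and the bottles have not moved.

```bash
python3 -c "
from workcell import bot
print(bot.finish_job())"
```

```text
the job is handed in; nothing more can be done
None
```

The carton is home against the end stop and the toggle clamp is locked with its foot on the carton; the job was handed in at about 8 s with the robot clear, and no verdict came back.

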